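Hold a moisture probe centred in the conditioning box's guide bore

ROBOT

A 6-joint arm with a two-finger parallel gripper is mounted at the origin on the work surface. World frame = base frame: x ahead of the robot, y to its left, z up, the work surface at z = 0. Lengths are in m, angles in degrees, forces in N, time in s.
With the tool pointing down it reaches from about 0.3 to 0.775 m from the base axis. Payload 14.6 kg.
Tool frame: the origin (TCP) lies between the finger pads; the fingertips stand 11 mm ahead of it and the grasp point (between the pads) lies 8 mm behind it; z points along the fingers, y is the line along which they close (so a half turn about z gives the same grasp; the last joint's range is limited). The gripper opens to 94 mm and grips with 3 to 60 N. Pads are 16 mm wide; open, the fingers measure 119 mm over their backs; the gripper's body (75 mm by 177 mm) begins 78 mm behind the grasp point.
Start: joints at [62.876, 17.183, 87.147, -0, 75.671, -3.816], TCP at [0.218, 0.505, 0.216] pointing down, gripper open.
Joint ranges: [-173.82, 173.82], [-45.26, 126.66], [13.44, 144.39], [-59.66, 239.66], [0, 175.72], [-146.38, 146.38]. Speed limits (degrees/s): [127.2, 127.2, 147.25, 180, 180, 180].

INTERFACE

Orientations are given as [roll, pitch, yaw] about the fixed x, y, z axes, in that order (R = Rz(yaw) Ry(pitch) Rx(roll)).
In Python, from cell import env gives the robot as it stands.
- The arm moves only by the shell command python3 -m handwheel 'ROWS'. ROWS is JSON, a list of rows, each an object with "translation": the shift along the tool's x, y, z in units of 20 cm (1.0 is 20 cm), a list of three; "twist": the turn, a rotation vector about the tool's x, y, z in units of 2 pi rad (1.0 is 2 pi rad), a list of three; "grip": the closure, from 0 (fully open) to 1 (shut). A call has 1 to 8 rows; each row shifts and turns the commanded pose from where the row before left it, along the tool's axes as they then stand; what a row does not reach is not made up. A row lasts 1/10 s, in which the tool goes at most 50 mm and 8.59 degrees, less where a joint would pass 70% of its speed; a pose out of reach is approached as far as the arm can. A call with a number of a shift or a turn outside -1 to 1 is refused whole. A call with a gripper value outside its range is refused whole. The fingers move at their own pace and stop on an object; the grip force is fixed at half the most. Time passes only in rows, so rows that do not move let the fingers close. It gives the time, the measured TCP pose, the force, the opening and the grip force at its end, in the units of the state.
- env.state(): the state, without advancing time (a new reading comes with each control period).
- env.grab_frame(name): name is "scene" or "top"; returns a dict with "frame" (400x640x3 uint8, red, green, blue), "fov_y" (degrees; the focal length in pixels is half the picture's height over the tangent of half this angle, whatever the lens; pixels are square), "cx", "cy" (the principal point, pixels), "distortion" ([k1, k2, p1, p2, k3] as OpenCV has them; the pictures are not rectified), "R" (3x3) and "t" (3): a world point X has camera coordinates R X + t. Camera axes: x right, y down, z forward; pixel columns grow to the right and rows downward; lengths in m; the calibration is good to about 2 mm. A picture is of the moment at which its call begins. There is no depth.
- env.finish_job(): hands the job in; it is judged then, once.
The state is a dict: "clock": time; "joint_pos": joint angles; "joint_velocities": joint speeds; "effort": joint torques, N m; "tcp_pos": TCP position; "tool_rot": TCP orientation; "contact_force": force on the tool from outside, world axes, zero at the start; "torque": the same for the moment, N m; "grip_width": opening from 0.0 (shut) to 1.0 (fully open); "grasp_force": force on a finger pad.
Only numpy, scipy, OpenCV 4.12 (cv2) and the standard library are available. Lean on these libraries where they do the work, as an engineer would, in place of code of your own. Each camera call takes 0.05 s, during which the arm holds its last target. There are 200 camera calls.

TASK

Slide the dust shutter on top of the conditioning box fully open, then lift the moisture probe out of its wooden block. Lower it upright through the guide bore that the shutter uncovered, until the rubber band round its stem is level with the mouth of the bore; the probe must never touch the box or the shutter, as contact spoils the reading. Finish while still holding it there, still and centred in the bore, and leave the jar, scissors and brush where they lie.

Things in the scene. Friction and masses are not known exactly. Their poses are not given: they have to be found in the camera images.
- box: Fixed plywood conditioning box, 150 (x) x 180 (y) x 100 mm high, with a clear front and a 20 mm thick aluminium top panel; its position and yaw vary. Origin: centre of its underside; z up. In the top panel there is one vertical guide bore, diameter 28 mm, 20 mm deep, below it hollow down to 8 mm above the underside. Two steel track rails along y, 6 mm high, stand on the panel at x = +-36 mm.
- bore (a point): Centre of the guide bore's mouth, level with the top panel's upper face (100 mm above the table), at (0, -45, 100) mm in the box frame; axes parallel to the box's. Covered by the shutter at the start.
- shutter (a joint): Opening of the dust shutter, m: near 0 (starts at 0 to 0.012) it covers the bore, 0.075 is the fully open stop. It slides along the box's +y axis with about 1.5 N of friction, no spring, and stays where it is left. Steel plate 66 (x) x 60 (y) x 5 mm, top face 6 mm above the panel, with a black upright grip bar in its middle.
- shutter_grip (a point): Centre of the top face of the shutter's grip bar: 36 mm long along the box's x, 14 mm thick along the box's y (the sliding direction), standing 30 mm above the shutter plate; this point is 136 mm above the table. It moves with the shutter; axes parallel to the box's.
- stand: Fixed dark wooden parking block 80 x 80 x 45 mm high; its position and yaw vary, and it may be on either side of the box. Origin: centre of its underside. The probe stands in its middle, in a vertical hole of diameter 14 mm, 40 mm deep.
- probe: Moisture probe, 150 mm long, about 0.12 kg, standing upright in the block. Origin: centre of its flat lower tip (5 mm above the table at the start); z runs up along its axis. Steel stem of diameter 12 mm from the tip up to 110 mm; above that a grey square head 24 x 24 mm and 40 mm tall (110 to 150 mm from the tip), its faces square to the probe's x and y.
- probe_band (a point): Point on the probe's axis 50 mm above the tip, at the middle of a thin black rubber band (4 mm tall, diameter 13 mm) round the stem; to be brought level with the bore's mouth.
- jar: Bystander: closed amber glass jar with a brass cap, diameter 60 mm, 85 mm high, loose. Origin: centre of its underside.
- scissors: Bystander: scissors with black handles, about 175 mm long, lying flat, loose. Origin: near the pivot, on the table.
- brush: Bystander: hand brush lying flat, loose. Origin: under its middle.
Not all that is in view belongs to the job. Leave any orange or yellow look-alike of the probe alone.

How it is judged:
By the outcome, as a careful person would: the job done as asked, in the order asked, and still so for the second after the job is handed in, while the arm keeps its last pose, push and grip.
It also fails if it takes over 67 s, if anything falls off the work surface, if the arm or the gripper's body presses on something with over 40 N, if the wrist force passes 120 N, or if a joint passes its speed limit or range.

## Working session

There is one attempt and no reset: what is moved stays moved. The work goes in short steps, Python scripts to look and compute and a shell command to move; the robot and the scene stay as the last step left them, time stands still between calls to the robot, and variables do not carry over. Pictures are saved under pics/ and viewed, at most 10 in all, crops included, and the job is handed in when it is done.

```bash
ls; mkdir -p pics; python3 - <<'E'
from cell import env
import cv2,numpy as np
for n in("scene","top"):
    f=env.grab_frame(n);cv2.imwrite(f"pics/{n}0.png",f["frame"][:,:,::-1])
    np.savez(f"{n}0.npz",**f)
    print(n,f["fov_y"],f["cx"],f["cy"],f["distortion"],np.round(-np.array(f["R"]).T@f["t"],3))
s=env.state();print(s)
E
```

```text
pics
scene 42.31141538420701 317.438724514647 197.92011723713242 [-0.14232411  0.          0.          0.          0.        ] [ 1.085 -0.743  0.826]
top 57.4236566867591 319.9731961455893 202.9463433853033 [0.0061596 0.        0.        0.        0.       ] [ 0.499 -0.023  0.748]
{'clock': 0.1, 'joint_pos': array([ 6.28742650e+01,  1.72137503e+01,  8.71753293e+01,  4.42856332e-04,
        7.56720384e+01, -3.81693338e+00]), 'joint_velocities': array([-0.00329451, -0.01431032, -0.14804588, -0.01451076, -0.08004205,
        0.08323319]), 'effort': array([ 9.63531529e-04, -5.32637930e+01, -3.53288198e+01,  7.10535957e-02,
        2.33821169e-02, -9.21742981e-05]), 'tcp_pos': array([0.21753607, 0.50490948, 0.21594101]), 'tool_rot': array([-1.79939046e+02, -4.49657012e-03,  1.56691086e+02]), 'contact_force': array([0.07836717, 0.7307362 , 0.33539582]), 'torque': array([-0.00102546, -0.00162327,  0.00634472]), 'grasp_force': 0.0, 'grip_width': 1.0023066211008849}
```

View pics/scene0.png

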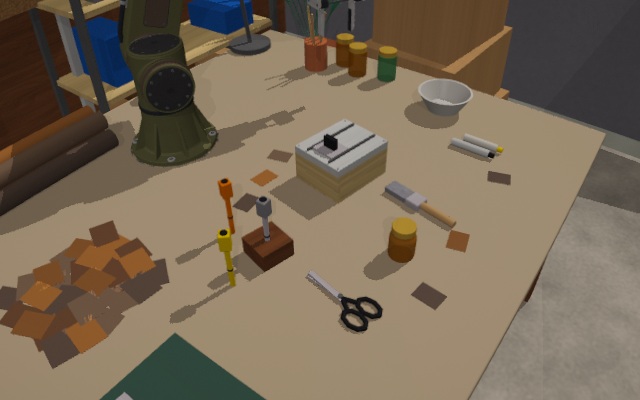

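View pics/top0.png

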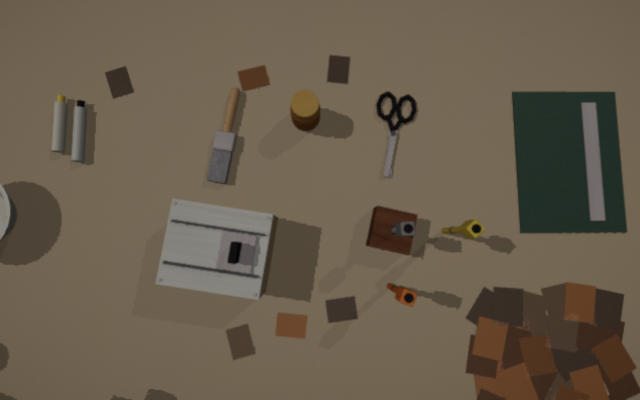

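Candidates for the probe: grey-headed one in the block at scene (264,207) / top (405,229); orange look-alike at scene (226,190) / top (405,296); yellow look-alike at scene (225,240) / top (474,229). I choose the grey head in the dark block. The box is at top (216,249), the grip bar at (235,252), and the jar, brush and scissors are above (in the picture) both. Next come the close crop and measurements.

```bash
cat >h.py <<'E'
import numpy as np,cv2
def cam(f):
    h=200/np.tan(np.radians(float(f["fov_y"]))/2)
    return np.array([[h,0,float(f["cx"])],[0,h,float(f["cy"])],[0,0,1]]),np.array(f["distortion"],float),np.array(f["R"]),np.array(f["t"])
def ray(f,p):
    K,d,R,t=cam(f);q=cv2.undistortPoints(np.array(p,float).reshape(-1,1,2),K,d)[:,0]
    return -R.T@t,np.c_[q,np.ones(len(q))]@R
def plane(f,p,z):
    o,v=ray(f,p);return (o+v*((z-o[2])/v[:,2])[:,None])[:,:2]
def proj(f,X):
    K,d,R,t=cam(f);return cv2.projectPoints(np.array(X,float).reshape(-1,3),cv2.Rodrigues(R)[0],t,K,d)[0][:,0]
def blobs(m,amin=30):
    cs=cv2.findContours(m.astype(np.uint8),cv2.RETR_EXTERNAL,cv2.CHAIN_APPROX_NONE)[0]
    return [c for c in cs if cv2.contourArea(c)>amin]
E
python3 - <<'E'
from h import *
f=np.load("top0.npz");im=f["frame"].astype(int);g=im.max(2);sat=im.max(2)-im.min(2)
def show(n,m,z,roi,amin=30):
    x0,y0,x1,y1=roi;M=np.zeros(m.shape,bool);M[y0:y1,x0:x1]=m[y0:y1,x0:x1]
    for c in blobs(M,amin):
        r=cv2.minAreaRect(c);w=plane(f,cv2.boxPoints(r),z)
        print(n,np.round(r[0],1),np.round(r[1],1),"ctr",np.round(w.mean(0),4),"sides",np.round(np.linalg.norm(np.diff(w,axis=0),axis=1)[:2],4),"ang",np.round([np.degrees(np.arctan2(*(w[i+1]-w[i])[::-1])) for i in(0,1)],1))
show("box",(g>120)&(sat<35),.1,(140,190,290,310),500)
show("grip",g<45,.136,(222,235,250,270))
show("stand",(im[:,:,0]<110)&(im[:,:,0]-im[:,:,2]>20)&(g<110),.045,(360,200,425,260),200)
show("head",(sat<35)&(g>40),.155,(385,215,422,242))
show("dot",g<45,.155,(398,218,418,240),5)
b=im.astype(np.uint8)[:,:,::-1]
c=np.hstack([cv2.resize(b[190:310,150:280],None,fx=3,fy=3,interpolation=2),cv2.resize(b[190:310,360:490],None,fx=3,fy=3,interpolation=2)])
cv2.imwrite("pics/crop1.png",c)
E
```

```text
box [213.5 248.2] [104.8  88.4] ctr [0.4843 0.1501] sides [0.1528 0.1852] ang [ -6.8 -99.2]
grip [234.4 252.2] [10.3 21.1] ctr [0.4773 0.1063] sides [0.0345 0.017 ] ang [  -9.4 -100.7]
stand [396.  233.5] [64.1 48.7] ctr [ 0.5077 -0.1838] sides [0.0939 0.1242] ang [ -13.9 -103.1]
head [405. 228.] [26. 32.] ctr [ 0.5151 -0.1736] sides [0.0525 0.0423] ang [-90.3 178.1]
dot [408. 228.] [8. 8.] ctr [ 0.515  -0.1785] sides [0.0131 0.013 ] ang [-90.3 178.2]
```

View pics/crop1.png

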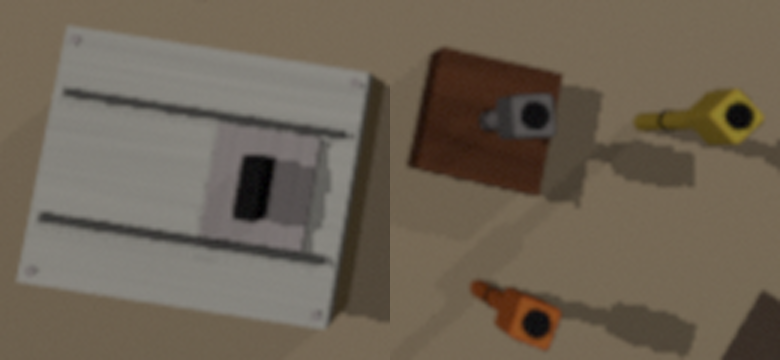

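The close crop shows the grey square head with a black dot standing in the dark block, so the choice is right. The shutter is at the right (-y) end of the box with its black bar. Now I refine the poses using both views.

```bash
python3 - <<'E'
from h import *
t=np.load("top0.npz");s=np.load("scene0.npz")
C=plane(t,[[172,199],[273.3,214.3],[260,299.3],[155.7,284.3]],.1)
print("box",C.round(4).tolist(),C.mean(0).round(4))
e=C[0]-C[1]+C[3]-C[2];yaw=np.degrees(np.arctan2(-e[0],e[1]));print("yaw from y-edges",yaw,"len",np.linalg.norm(e)/2)
e=C[0]-C[3]+C[1]-C[2];print("yaw x-edges",np.degrees(np.arctan2(e[1],e[0])),np.linalg.norm(e)/2)
# black spots in both views, triangulated
def dark(f,roi):
    x0,y0,x1,y1=roi;m=np.zeros((400,640),bool);m[y0:y1,x0:x1]=f["frame"][y0:y1,x0:x1].max(2)<50
    return [np.array(cv2.minAreaRect(c)[0]) for c in blobs(m,6)]
def tri(p,q):
    o1,v1=ray(t,[p]);o2,v2=ray(s,[q]);A=np.c_[v1[0],-v2[0]];k=np.linalg.lstsq(A,o2-o1,rcond=None)[0]
    a=o1+k[0]*v1[0];b=o2+k[1]*v2[0];return (a+b)/2,np.linalg.norm(a-b)
R={"probe":((398,218,418,240),(255,192,273,206)),"yellow":((464,218,486,240),(216,225,233,240)),"orange":((398,286,418,306),(217,176,235,188))}
for n,(a,b) in R.items():
    A=dark(t,a);B=dark(s,b);print(n,A,B,[(tri(p,q)[0].round(4),tri(p,q)[1].round(4)) for p in A for q in B])
E
```

```text
box [[0.5702, 0.2251], [0.5421, 0.0463], [0.3948, 0.0684], [0.4222, 0.2481]] [0.4823 0.1469]
yaw from y-edges -8.781937385913544 len 0.18133824739230361
yaw x-edges -8.678345709405171 0.14937022435609187
probe [array([408., 228.])] [array([262.50003052, 199.00003052])] [(array([ 0.5153, -0.1777,  0.1567]), np.float64(0.0011))]
yellow [array([476.25006104, 228.25004578])] [array([223., 232.])] [(array([ 0.5145, -0.2911,  0.1523]), np.float64(0.0013))]
orange [array([408.5, 297.5])] [array([224. , 180.5])] [(array([ 0.4042, -0.1762,  0.1524]), np.float64(0.0012))]
```

```bash
python3 - <<'E'
import cv2
t=cv2.imread("pics/top0.png");s=cv2.imread("pics/scene0.png")
r=lambda a:cv2.resize(a,(390,390),interpolation=cv2.INTER_CUBIC)
cv2.imwrite("pics/crop2.png",cv2.hconcat([r(t[205:260,363:418]),r(s[185:270,225:310])]))
E
```

```text
(no output)
```

View pics/crop2.png

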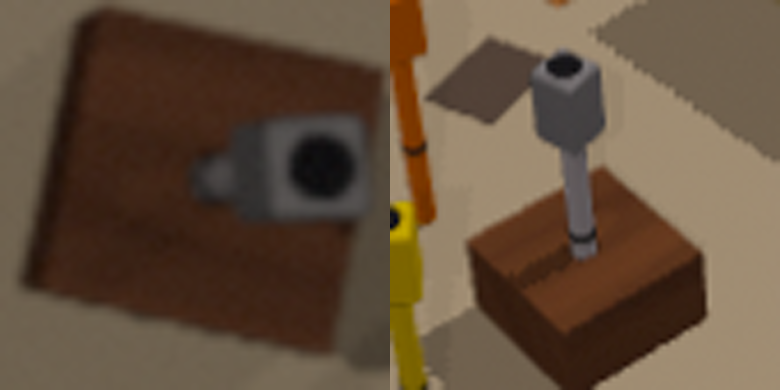

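The probe dot triangulates to (0.515, -0.178, 0.157), against an expected head-top height of 0.155, so it fits. The head's yaw is about 2°. The box edges come out at 181 × 149 mm, which is also right, and its yaw is -8.7°. The look-alikes are about 112 mm away.

```bash
cat >go.py <<'E'
import sys,numpy as np
from scipy.spatial.transform import Rotation as Ro
from cell import env
# target x y z yaw -> remaining tool-frame shift (units) after the turn, and turn (units)
x,y,z,yaw=map(float,sys.argv[1:5]);s=env.state()
R0=Ro.from_euler("xyz",s["tool_rot"],degrees=True);R1=Ro.from_euler("xyz",[180,0,yaw],degrees=True)
tw=(R0.inv()*R1).as_rotvec()/(2*np.pi);d=np.array([x,y,z])-s["tcp_pos"]
print("twist",tw.round(4),"shift now-axes",(R0.inv().apply(d)/.2).round(4),"after turn",(R1.inv().apply(d)/.2).round(4))
print("tcp",s["tcp_pos"].round(4),s["tool_rot"].round(2),"F",s["contact_force"].round(1),"w",round(s["grip_width"],3),"t",round(s["clock"],2))
E
python3 go.py 0.4766 0.108 0.216 171.27
```

```text
twist [-0.0002 -0.     -0.0405] shift now-axes [-1.9749e+00 -1.3100e+00  9.0000e-04] after turn [-1.5815e+00 -1.7650e+00 -3.0000e-04]
tcp [0.2175 0.5049 0.2159] [-179.94   -0.    156.69] F [0.1 0.7 0.3] w 1.002 t 0.1
```

```bash
python3 -m handwheel '[{"translation":[0,0,0],"twist":[0,0,-0.02],"grip":0.5},{"translation":[0,0,0],"twist":[0,0,-0.0205],"grip":0.5},{"translation":[-0.13,-0.147,0],"twist":[0,0,0],"grip":0.5},{"translation":[-0.13,-0.147,0],"twist":[0,0,0],"grip":0.5},{"translation":[-0.13,-0.147,0],"twist":[0,0,0],"grip":0.5},{"translation":[-0.13,-0.147,0],"twist":[0,0,0],"grip":0.5},{"translation":[-0.13,-0.147,0],"twist":[0,0,0],"grip":0.5},{"translation":[-0.13,-0.147,0],"twist":[0,0,0],"grip":0.5}]'; python3 go.py 0.4766 0.108 0.216 171.27
```

```text
clock: 0.9
tcp_pos: [0.3455, 0.3056, 0.2163]
tool_rot: [-180.0, -0.0, 171.3]
contact_force: [0.4, 0.1, 1.0]
grip_width: 0.503
grasp_force: 0.0
twist [-0. -0.  0.] shift now-axes [-0.7976 -0.8773  0.0017] after turn [-0.7978 -0.8771  0.0016]
tcp [0.3455 0.3056 0.2163] [-1.7999e+02 -1.0000e-02  1.7128e+02] F [0.4 0.1 1. ] w 0.503 t 0.9
```

```bash
python3 -m handwheel '[{"translation":[-0.13,-0.146,0],"twist":[0,0,0],"grip":0.5},{"translation":[-0.13,-0.146,0],"twist":[0,0,0],"grip":0.5},{"translation":[-0.13,-0.146,0],"twist":[0,0,0],"grip":0.5},{"translation":[-0.13,-0.146,0],"twist":[0,0,0],"grip":0.5},{"translation":[-0.13,-0.146,0],"twist":[0,0,0],"grip":0.5},{"translation":[-0.13,-0.146,0],"twist":[0,0,0],"grip":0.5},{"translation":[0,0,0],"twist":[0,0,0],"grip":0.5},{"translation":[0,0,0],"twist":[0,0,0],"grip":0.5}]'; python3 go.py 0.4766 0.108 0.123 171.27
```

```text
clock: 1.7
tcp_pos: [0.4726, 0.1098, 0.216]
tool_rot: [-180.0, -0.1, 171.2]
contact_force: [-0.1, 0.6, 0.1]
grip_width: 0.5
grasp_force: 0.0
twist [-0.     -0.0002 -0.0003] shift now-axes [-0.0218 -0.0059  0.4651] after turn [-0.0213 -0.006   0.4651]
tcp [0.4726 0.1098 0.216 ] [-1.7999e+02 -6.0000e-02  1.7118e+02] F [-0.1  0.6  0.1] w 0.5 t 1.7
```

```bash
python3 -m handwheel '[{"translation":[-0.021,-0.006,0.1],"twist":[0,0,0],"grip":0.5},{"translation":[0,0,0.12],"twist":[0,0,0],"grip":0.5},{"translation":[0,0,0.12],"twist":[0,0,0],"grip":0.5},{"translation":[0,0,0.08],"twist":[0,0,0],"grip":0.5},{"translation":[0,0,0.045],"twist":[0,0,0],"grip":0.5},{"translation":[0,0,0],"twist":[0,0,0],"grip":0.5},{"translation":[0,0,0],"twist":[0,0,0],"grip":0.5}]'; python3 go.py 0.4766 0.108 0.122 171.27; python3 - <<'E'
from cell import env;import cv2
b=env.grab_frame("top")["frame"][:,:,::-1];a=env.grab_frame("scene")["frame"][:,:,::-1]
r=lambda a:cv2.resize(a,(390,390),interpolation=2)
cv2.imwrite("pics/c3.png",cv2.hconcat([r(b[190:310,155:275]),r(a[90:210,285:405])]))
E
```

```text
clock: 2.4
tcp_pos: [0.4767, 0.1089, 0.1242]
tool_rot: [180.0, 0.0, 171.3]
contact_force: [0.8, -0.8, 0.4]
grip_width: 0.501
grasp_force: 0.0
twist [0.     0.0001 0.0001] shift now-axes [ 0.0001 -0.0046  0.0108] after turn [ 0.     -0.0046  0.0108]
tcp [0.4767 0.1089 0.1242] [1.7998e+02 4.0000e-02 1.7131e+02] F [ 0.8 -0.8  0.4] w 0.501 t 2.4
```

View pics/c3.png

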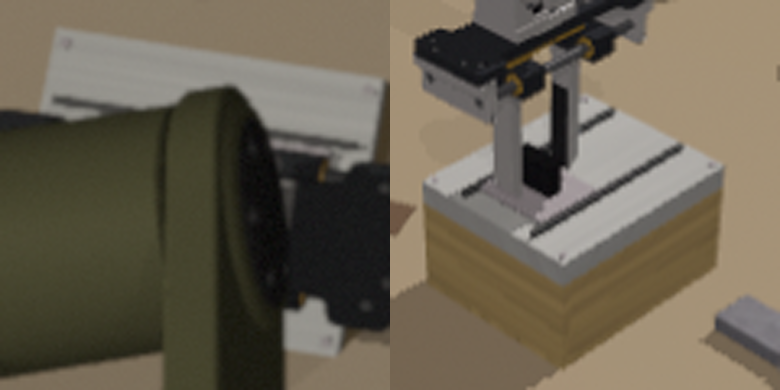

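The fingers straddle the black bar (right crop, about (540,170)), and the top view is hidden by the arm. Now I close the gripper.

```bash
python3 -m handwheel '[{"translation":[0,0,0],"twist":[0,0,0],"grip":1},{"translation":[0,0,0],"twist":[0,0,0],"grip":1},{"translation":[0,0,0],"twist":[0,0,0],"grip":1},{"translation":[0,0,0],"twist":[0,0,0],"grip":1},{"translation":[0,0,0],"twist":[0,0,0],"grip":1},{"translation":[0,0,0],"twist":[0,0,0],"grip":1}]'; python3 go.py 0.4766 0.108 0.124 171.27
```

```text
clock: 3.1
tcp_pos: [0.4767, 0.1084, 0.1235]
tool_rot: [180.0, 0.0, 171.3]
contact_force: [-0.1, -0.2, 1.6]
grip_width: 0.148
grasp_force: 30.0
twist [ 0.  0. -0.] shift now-axes [-0.     -0.0021 -0.0024] after turn [-0.     -0.0021 -0.0024]
tcp [0.4767 0.1084 0.1235] [179.99   0.   171.26] F [-0.1 -0.2  1.6] w 0.148 t 3.1
```

```bash
python3 -m handwheel '[{"translation":[0,0.05,0],"twist":[0,0,0],"grip":1},{"translation":[0,0.05,0],"twist":[0,0,0],"grip":1},{"translation":[0,0.05,0],"twist":[0,0,0],"grip":1},{"translation":[0,0.05,0],"twist":[0,0,0],"grip":1},{"translation":[0,0.05,0],"twist":[0,0,0],"grip":1},{"translation":[0,0.05,0],"twist":[0,0,0],"grip":1},{"translation":[0,0,0],"twist":[0,0,0],"grip":1},{"translation":[0,0,0],"twist":[0,0,0],"grip":1}]'; python3 go.py 0.4766 0.108 0.124 171.27
```

```text
clock: 3.9
tcp_pos: [0.4864, 0.1689, 0.1236]
tool_rot: [179.9, 0.1, 171.3]
contact_force: [6.1, 1.1, -2.5]
grip_width: 0.149
grasp_force: 30.0
twist [0.0001 0.0002 0.0001] shift now-axes [ 0.0023 -0.3082 -0.0025] after turn [ 0.0021 -0.3082 -0.0022]
tcp [0.4864 0.1689 0.1236] [1.7995e+02 8.0000e-02 1.7131e+02] F [ 6.1  1.1 -2.5] w 0.149 t 3.9
```

```bash
python3 -m handwheel '[{"translation":[0,0.015,0],"twist":[0,0,0],"grip":1},{"translation":[0,0.01,0],"twist":[0,0,0],"grip":1},{"translation":[0,0.01,0],"twist":[0,0,0],"grip":1},{"translation":[0,0,0],"twist":[0,0,0],"grip":1},{"translation":[0,0,0],"twist":[0,0,0],"grip":1}]'; python3 go.py 0.4766 0.108 0.124 171.27
```

```text
clock: 4.4
tcp_pos: [0.4874, 0.1755, 0.1235]
tool_rot: [180.0, 0.1, 171.3]
contact_force: [7.4, -0.1, -2.6]
grip_width: 0.147
grasp_force: 30.0
twist [0.0001 0.0002 0.0001] shift now-axes [ 0.0022 -0.3416 -0.0027] after turn [ 0.0021 -0.3416 -0.0024]
tcp [0.4874 0.1755 0.1235] [1.7996e+02 8.0000e-02 1.7129e+02] F [ 7.4 -0.1 -2.6] w 0.147 t 4.4
```

```bash
python3 -m handwheel '[{"translation":[0,0.01,0],"twist":[0,0,0],"grip":1},{"translation":[0,0.01,0],"twist":[0,0,0],"grip":1},{"translation":[0,0,0],"twist":[0,0,0],"grip":1},{"translation":[0,0,0],"twist":[0,0,0],"grip":1}]'; python3 go.py 0.4766 0.108 0.124 171.27
```

```text
clock: 4.8
tcp_pos: [0.4878, 0.1778, 0.1235]
tool_rot: [-179.9, 0.0, 171.3]
contact_force: [4.2, -13.4, 1.9]
grip_width: 0.147
grasp_force: 30.0
twist [-0.0004  0.0001  0.    ] shift now-axes [ 0.0024 -0.3534 -0.0015] after turn [ 0.0024 -0.3534 -0.0024]
tcp [0.4878 0.1778 0.1235] [-1.7986e+02  5.0000e-02  1.7127e+02] F [  4.2 -13.4   1.9] w 0.147 t 4.8
```

Shutter at the stop: 70 mm of travel from a start near 5 mm. Release, rise, and move to the probe.

```bash
python3 -m handwheel '[{"translation":[0,0,0],"twist":[0,0,0],"grip":0.5},{"translation":[0,0,0],"twist":[0,0,0],"grip":0.5},{"translation":[0,0,0],"twist":[0,0,0],"grip":0.5},{"translation":[0,0,-0.1],"twist":[0,0,0],"grip":0.5},{"translation":[0,0,-0.15],"twist":[0,0,0],"grip":0.5},{"translation":[0,0,-0.15],"twist":[0,0,0],"grip":0.5},{"translation":[0,0,-0.1],"twist":[0,0,0],"grip":0.5},{"translation":[0,0,0],"twist":[0,0,0],"grip":0.5}]'; python3 go.py 0.515 -0.178 0.224 182
```

```text
clock: 5.6
tcp_pos: [0.4881, 0.1792, 0.226]
tool_rot: [179.9, 0.2, 171.3]
contact_force: [0.0, -0.1, -0.9]
grip_width: 0.5
grasp_force: 0.0
twist [ 0.0003  0.0007 -0.0297] shift now-axes [-0.4029 -1.7452  0.0078] after turn [-0.0718 -1.7897  0.0099]
tcp [0.4881 0.1792 0.226 ] [179.88   0.22 171.3 ] F [ 0.  -0.1 -0.9] w 0.5 t 5.6
```

```bash
python3 -m handwheel '[{"translation":[0,0,0],"twist":[0.0003,0.0007,-0.015],"grip":0.5},{"translation":[0,0,0],"twist":[0,0,-0.0147],"grip":0.5},{"translation":[-0.012,-0.2,0],"twist":[0,0,0],"grip":0.5},{"translation":[-0.012,-0.2,0],"twist":[0,0,0],"grip":0.5},{"translation":[-0.012,-0.2,0],"twist":[0,0,0],"grip":0.5},{"translation":[-0.012,-0.2,0],"twist":[0,0,0],"grip":0.5},{"translation":[-0.012,-0.2,0],"twist":[0,0,0],"grip":0.5},{"translation":[-0.012,-0.2,0],"twist":[0,0,0],"grip":0.5}]'; python3 go.py 0.515 -0.178 0.224 182
```

```text
clock: 6.4
tcp_pos: [0.5096, -0.0621, 0.2223]
tool_rot: [-180.0, -0.4, -178.0]
contact_force: [0.8, -0.2, 0.1]
grip_width: 0.498
grasp_force: 0.0
twist [-0.0001 -0.001  -0.    ] shift now-axes [-0.0069 -0.5802 -0.008 ] after turn [-0.0068 -0.5802 -0.0084]
tcp [ 0.5096 -0.0621  0.2223] [-179.96   -0.35 -178.02] F [ 0.8 -0.2  0.1] w 0.498 t 6.4
```

```bash
python3 -m handwheel '[{"translation":[0,-0.2,0],"twist":[0,0,0],"grip":0.5},{"translation":[0,-0.2,0],"twist":[0,0,0],"grip":0.5},{"translation":[0,-0.15,0],"twist":[0,0,0],"grip":0.5},{"translation":[0,0,0],"twist":[0,0,0],"grip":0.5},{"translation":[0,0,0],"twist":[0,0,0],"grip":0.5}]'; python3 go.py 0.515 -0.178 0.129 182;  python3 - <<'E'
from cell import env;import cv2,numpy as np
o=[]
for n in("top","scene"):
    f=env.grab_frame(n);np.savez(n+"1.npz",**f);o.append(f["frame"][:,:,::-1])
b,a=o
r=lambda a:cv2.resize(a,(390,390),interpolation=2)
cv2.imwrite("pics/c4.png",cv2.hconcat([r(b[190:310,155:275]),r(a[110:200,290:390])]))
E
```

```text
clock: 6.9
tcp_pos: [0.5134, -0.1705, 0.2225]
tool_rot: [-180.0, -0.4, -178.1]
contact_force: [-0.2, -0.3, 0.1]
grip_width: 0.498
grasp_force: 0.0
twist [-0.     -0.001  -0.0002] shift now-axes [-0.0094 -0.0377  0.4675] after turn [-0.0064 -0.0378  0.4676]
tcp [ 0.5134 -0.1705  0.2225] [-179.99   -0.36 -178.09] F [-0.2 -0.3  0.1] w 0.498 t 6.9
```

View pics/c4.png

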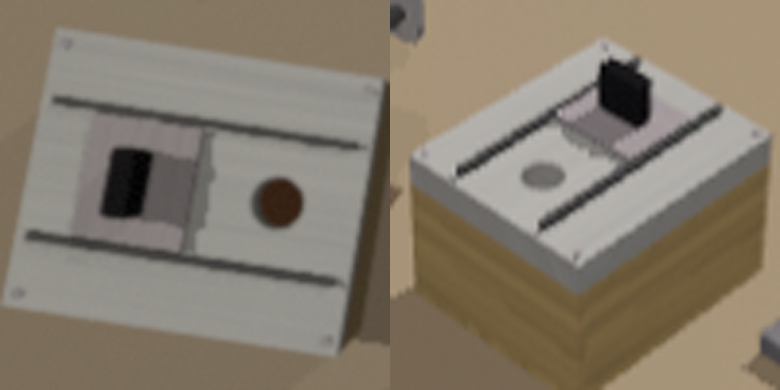

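The shutter is fully open and the bore is visible, at top ≈ (240.8,252.2) and scene ≈ (329.2,150.6). Now I measure its centre in both views.

```bash
python3 - <<'E'
from h import *
t=np.load("top1.npz");s=np.load("scene1.npz")
for n,f,(x0,y0,x1,y1) in(("top",t,(229,242,252,263)),("scene",s,(320,144,340,157))):
    g=cv2.resize(f["frame"][y0:y1,x0:x1].astype(np.float32).mean(2),None,fx=8,fy=8,interpolation=cv2.INTER_CUBIC)
    hi=np.percentile(g,80);lo=np.percentile(g,8)
    for k in(.5,.7,.85):
        for c in blobs(g<lo+k*(hi-lo),1000):
            e=cv2.fitEllipse(c);p=(np.array(e[0])+.5)/8-.5+[x0,y0]
            w=plane(f,(c[:,0]+.5)/8-.5+[x0,y0],.1)
            print(n,k,p.round(2),np.array(e[1]).round(1)/8,plane(f,[p],.1).round(4),"world extent",np.ptp(w,axis=0).round(4))
o=np.array([.4823,.1469]);Y=np.array([np.sin(np.radians(8.73)),np.cos(np.radians(8.73))])
print("from box",o-.045*Y,"from stop",np.array([.4878,.1778])-.075*Y)
# corners in view 1
C=plane(t,np.array([[55,28],[388,78],[340,355],[3,307]])/3.25+[155,190],.1);print(C.mean(0))
E
```

```text
top 0.5 [240.03 252.07] [15.2375 15.575 ] [[0.4762 0.104 ]] world extent [0.0267 0.0268]
top 0.7 [239.95 252.08] [16.1625 16.5375] [[0.4762 0.1042]] world extent [0.0282 0.0284]
top 0.85 [239.88 252.13] [17.125 17.475] [[0.4761 0.1043]] world extent [0.0302 0.0303]
scene 0.5 [328.72 150.16] [ 6.125 11.35 ] [[0.4768 0.1057]] world extent [0.0275 0.0277]
scene 0.7 [328.71 150.18] [ 6.925  11.8875] [[0.4768 0.1056]] world extent [0.0295 0.0307]
scene 0.85 [328.67 150.13] [ 7.7375 12.4375] [[0.4766 0.1057]] world extent [0.0316 0.0335]
from box [0.47546997 0.10242135] from stop [0.47641662 0.10366891]
[0.48259287 0.14657779]
```

```bash
python3 -m handwheel '[{"translation":[-0.007,-0.037,0],"twist":[0,-0.001,0],"grip":0.5},{"translation":[0,0,0],"twist":[0,0,0],"grip":0.5},{"translation":[0,0,0],"twist":[0,0,0],"grip":0.5}]'; python3 go.py 0.515 -0.178 0.130 182
```

```text
clock: 7.3
tcp_pos: [0.5155, -0.1778, 0.2238]
tool_rot: [-179.9, 0.1, -178.0]
contact_force: [-0.5, 0.1, -0.8]
grip_width: 0.499
grasp_force: 0.0
twist [-0.0002  0.0003 -0.0001] shift now-axes [ 3.300e-03 -2.000e-04  4.691e-01] after turn [ 0.0025 -0.0008  0.4692]
tcp [ 0.5155 -0.1778  0.2238] [-1.7993e+02  1.0000e-01 -1.7802e+02] F [-0.5  0.1 -0.8] w 0.499 t 7.3
```

```bash
python3 -m handwheel '[{"translation":[0,0,0.12],"twist":[0,0,0],"grip":0.5},{"translation":[0,0,0.12],"twist":[0,0,0],"grip":0.5},{"translation":[0,0,0.12],"twist":[0,0,0],"grip":0.5},{"translation":[0,0,0.07],"twist":[0,0,0],"grip":0.5},{"translation":[0,0,0.035],"twist":[0,0,0],"grip":0.5},{"translation":[0,0,0],"twist":[0,0,0],"grip":0.5},{"translation":[0,0,0],"twist":[0,0,0],"grip":0.5}]'; python3 go.py 0.515 -0.178 0.130 182; python3 - <<'E'
from cell import env;import cv2
a=env.grab_frame("scene")["frame"][:,:,::-1]
cv2.imwrite("pics/c5.png",cv2.resize(a[160:280,200:330],None,fx=4,fy=4,interpolation=2))
E
```

```text
clock: 8.0
tcp_pos: [0.516, -0.1783, 0.1317]
tool_rot: [-179.9, 0.2, -178.0]
contact_force: [-0.2, 0.8, 0.2]
grip_width: 0.501
grasp_force: 0.0
twist [-0.0003  0.0004 -0.0001] shift now-axes [0.0051 0.0017 0.0087] after turn [0.0051 0.0017 0.0087]
tcp [ 0.516  -0.1783  0.1317] [-1.7990e+02  1.6000e-01 -1.7803e+02] F [-0.2  0.8  0.2] w 0.501 t 8.0
```

View pics/c5.png

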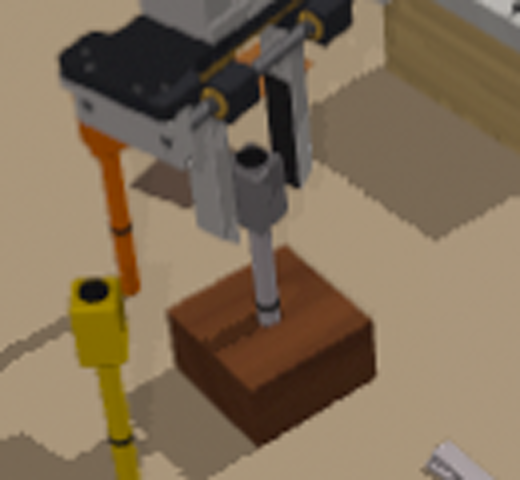

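The head sits between the open fingers, clear of the look-alikes. Now I grip it.

```bash
python3 -m handwheel '[{"translation":[0.004,0.001,0],"twist":[-0.0003,0.0004,0],"grip":1},{"translation":[0,0,0],"twist":[0,0,0],"grip":1},{"translation":[0,0,0],"twist":[0,0,0],"grip":1},{"translation":[0,0,0],"twist":[0,0,0],"grip":1},{"translation":[0,0,0],"twist":[0,0,0],"grip":1},{"translation":[0,0,0],"twist":[0,0,0],"grip":1},{"translation":[0,0,0],"twist":[0,0,0],"grip":1}]'; python3 go.py 0.515 -0.178 0.242 182
```

```text
clock: 8.75
tcp_pos: [0.5149, -0.178, 0.1311]
tool_rot: [180.0, -0.0, -178.0]
contact_force: [0.3, -0.0, 2.8]
grip_width: 0.254
grasp_force: 30.0
twist [ 0.0001 -0.0001 -0.0001] shift now-axes [-2.000e-04  4.000e-04 -5.546e-01] after turn [-4.000e-04  2.000e-04 -5.546e-01]
tcp [ 0.5149 -0.178   0.1311] [ 1.7998e+02 -2.0000e-02 -1.7804e+02] F [ 0.3 -0.   2.8] w 0.254 t 8.75
```

```bash
python3 -m handwheel '[{"translation":[0,0,-0.06],"twist":[0,0,0],"grip":1},{"translation":[0,0,-0.1],"twist":[0,0,0],"grip":1},{"translation":[0,0,-0.12],"twist":[0,0,0],"grip":1},{"translation":[0,0,-0.12],"twist":[0,0,0],"grip":1},{"translation":[0,0,-0.12],"twist":[0,0,0],"grip":1},{"translation":[0,0,-0.1],"twist":[0,0,0],"grip":1},{"translation":[0,0,-0.05],"twist":[0,0,0],"grip":1},{"translation":[0,0,0],"twist":[0,0,0],"grip":1}]'; python3 go.py 0.4764 0.1043 0.262 182
```

```text
clock: 9.55
tcp_pos: [0.5151, -0.1782, 0.2661]
tool_rot: [-180.0, 0.0, -178.0]
contact_force: [-0.1, 0.8, -1.5]
grip_width: 0.255
grasp_force: 30.0
twist [-0.      0.0001 -0.0001] shift now-axes [0.1451 1.4182 0.0199] after turn [0.1442 1.4183 0.0203]
tcp [ 0.5151 -0.1782  0.2661] [-1.7999e+02  5.0000e-02 -1.7803e+02] F [-0.1  0.8 -1.5] w 0.255 t 9.55
```

```bash
python3 -m handwheel '[{"translation":[0.01,0.1,0],"twist":[0,0,0],"grip":1},{"translation":[0.015,0.15,0],"twist":[0,0,0],"grip":1},{"translation":[0.015,0.15,0],"twist":[0,0,0],"grip":1},{"translation":[0.015,0.15,0],"twist":[0,0,0],"grip":1},{"translation":[0.015,0.15,0],"twist":[0,0,0],"grip":1},{"translation":[0.015,0.15,0],"twist":[0,0,0],"grip":1},{"translation":[0.015,0.15,0],"twist":[0,0,0],"grip":1},{"translation":[0.01,0.1,0],"twist":[0,0,0],"grip":1}]'; python3 go.py 0.4764 0.1043 0.262 182
```

```text
clock: 10.35
tcp_pos: [0.4846, 0.0427, 0.2638]
tool_rot: [180.0, -0.2, -178.0]
contact_force: [0.5, 0.3, -1.6]
grip_width: 0.255
grasp_force: 30.0
twist [ 0.0001 -0.0004  0.    ] shift now-axes [0.0299 0.3094 0.0095] after turn [0.03   0.3094 0.0092]
tcp [0.4846 0.0427 0.2638] [ 1.7995e+02 -1.6000e-01 -1.7799e+02] F [ 0.5  0.3 -1.6] w 0.255 t 10.35
```

```bash
python3 -m handwheel '[{"translation":[0.012,0.12,0],"twist":[0,0,0],"grip":1},{"translation":[0.012,0.1,0],"twist":[0,0,0],"grip":1},{"translation":[0.01,0.06,0],"twist":[0,0,0],"grip":1},{"translation":[0,0.02,0],"twist":[0,0,0],"grip":1},{"translation":[0,0,0],"twist":[0,0,0],"grip":1},{"translation":[0,0,0],"twist":[0,0,0],"grip":1}]'; python3 go.py 0.4764 0.1043 0.262 182
```

```text
clock: 10.95
tcp_pos: [0.4766, 0.1002, 0.2648]
tool_rot: [180.0, -0.1, -178.1]
contact_force: [0.2, 0.9, -1.3]
grip_width: 0.252
grasp_force: 30.0
twist [ 0.0001 -0.0002 -0.0002] shift now-axes [0.0004 0.0207 0.014 ] after turn [0.0003 0.0207 0.0139]
tcp [0.4766 0.1002 0.2648] [ 1.7998e+02 -7.0000e-02 -1.7806e+02] F [ 0.2  0.9 -1.3] w 0.252 t 10.95
```

Correct the 4 mm residual, then look before lowering.

```bash
python3 -m handwheel '[{"translation":[0,0.02,0],"twist":[0,0,0],"grip":1},{"translation":[0,0,0],"twist":[0,0,0],"grip":1},{"translation":[0,0,0],"twist":[0,0,0],"grip":1},{"translation":[0,0,0],"twist":[0,0,0],"grip":1}]'; python3 go.py 0.4764 0.1043 0.262 182; python3 - <<'E'
from h import *
from cell import env
f=env.grab_frame("scene");np.savez("scene2.npz",**f)
f2=env.grab_frame("top")["frame"][:,:,::-1]
a=f["frame"][:,:,::-1];cv2.imwrite("pics/c6.png",cv2.hconcat([cv2.resize(a[70:170,290:390],(500,500),interpolation=2),cv2.resize(f2[190:310,195:267],(300,500),interpolation=2)]))
s=env.state();T=s["tcp_pos"];z=T[2]-.1311+.005
P=[[T[0],T[1],z+h] for h in(0,.05,.11,.15)];print("expected px tip,band,headbottom,top",proj(f,P).round(1).tolist())
E
```

```text
clock: 11.35
tcp_pos: [0.4764, 0.1046, 0.265]
tool_rot: [180.0, -0.1, -178.0]
contact_force: [0.3, -0.2, -1.3]
grip_width: 0.257
grasp_force: 30.0
twist [ 0.0001 -0.0001 -0.0001] shift now-axes [ 0.0001 -0.0017  0.015 ] after turn [ 0.0001 -0.0016  0.015 ]
tcp [0.4764 0.1046 0.265 ] [ 1.7996e+02 -5.0000e-02 -1.7805e+02] F [ 0.3 -0.2 -1.3] w 0.257 t 11.35
expected px tip,band,headbottom,top [[328.4, 137.0], [328.4, 119.1], [328.3, 96.5], [328.3, 80.7]]
```

View pics/c6.png

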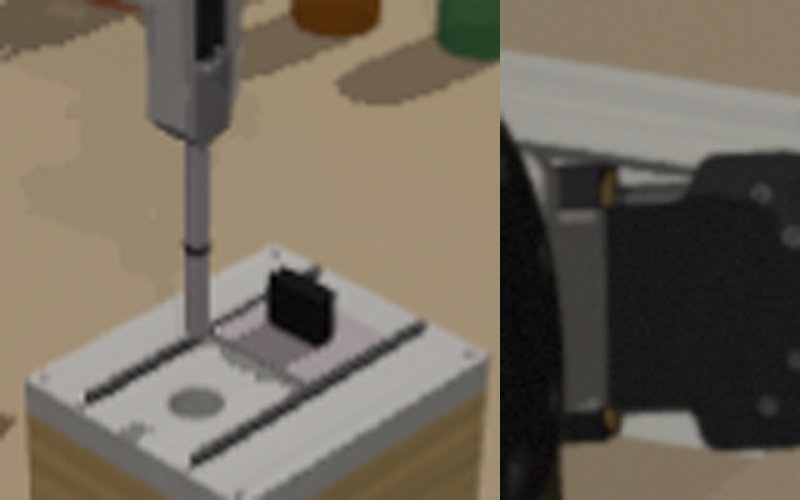

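The scene view shows the stem upright and in line with the bore (crop stem x ≈ 197, bore x ≈ 196). The band is at about (197,250). Now a sub-pixel check.

```bash
python3 - <<'E'
from h import *
f=np.load("scene2.npz");g=cv2.cvtColor(f["frame"],cv2.COLOR_RGB2LAB).astype(float)
im=f["frame"].astype(float)
w=im[:,:,0]-im[:,:,2]  # warm table vs grey stem
for r in list(range(103,117,3))+[122,125]:
    row=w[r,318:340];bg=np.median(np.r_[row[:5],row[-5:]]);k=np.clip(bg-row,0,None);k[k<.25*k.max()]=0
    print(r,round((k*np.arange(318,340)).sum()/k.sum(),2),round(k.sum()/k.max(),2))
b=im[108:132,326:332].mean((2));col=b.mean(1);print(np.c_[np.arange(108,132),col.round()].astype(int).tolist())
print(proj(f,[[.5149,-.178,.155],[.4764,.1043,.1],[.4764,.1046,.189]]).round(2))
E
```

```text
103 328.96 4.84
106 328.94 4.79
109 328.95 4.77
112 328.96 4.82
115 328.91 4.65
122 331.78 6.87
125 332.91 10.56
[[108, 100], [109, 100], [110, 100], [111, 100], [112, 100], [113, 100], [114, 101], [115, 101], [116, 101], [117, 99], [118, 91], [119, 70], [120, 59], [121, 88], [122, 101], [123, 101], [124, 102], [125, 103], [126, 103], [127, 103], [128, 105], [129, 107], [130, 106], [131, 106]]
[[262.04 199.61]
 [328.27 150.36]
 [328.33 119.12]]
```

```bash
python3 -m handwheel '[{"translation":[0.001,-0.002,0.05],"twist":[0,0,0],"grip":1},{"translation":[0,0,0.06],"twist":[0,0,0],"grip":1},{"translation":[0,0,0.04],"twist":[0,0,0],"grip":1},{"translation":[0,0,0],"twist":[0,0,0],"grip":1},{"translation":[0,0,0],"twist":[0,0,0],"grip":1}]'; python3 go.py 0.4761 0.1042 0.1761 182
```

```text
clock: 11.95
tcp_pos: [0.4762, 0.1044, 0.2349]
tool_rot: [180.0, -0.1, -178.0]
contact_force: [0.7, -0.2, -1.1]
grip_width: 0.255
grasp_force: 30.0
twist [ 0.0001 -0.0002 -0.0001] shift now-axes [-0.    -0.001  0.294] after turn [ 0.0003 -0.0009  0.294 ]
tcp [0.4762 0.1044 0.2349] [ 1.7997e+02 -7.0000e-02 -1.7804e+02] F [ 0.7 -0.2 -1.1] w 0.255 t 11.95
```

```bash
python3 - <<'E'
from h import *
from cell import env
f=env.grab_frame("scene");np.savez("scene3.npz",**f)
a=f["frame"][:,:,::-1];cv2.imwrite("pics/c7.png",cv2.resize(a[110:165,299:359],(600,550),interpolation=2))
T=env.state()["tcp_pos"];z=T[2]-.1261
an=np.linspace(0,2*np.pi,60,endpoint=False);c=np.c_[np.cos(an),np.sin(an)]
p=proj(f,np.c_[T[:2]+.006*c,np.full(60,z)]);q=proj(f,np.c_[np.array([.4761,.1042])+.014*c,np.full(60,.1)])
print("tip ellipse exp rows",p[:,1].min(),p[:,1].max(),"cols",p[:,0].min(),p[:,0].max(),"bore",q[:,1].min(),q[:,1].max(),q[:,0].min(),q[:,0].max())
print(f["frame"][135:160,327:331].mean((1,2)).round().astype(int).tolist())
E
```

```text
tip ellipse exp rows 145.86523121728942 148.65461099837194 cols 325.80056454535287 330.7183881237775 bore 147.10305281964912 153.63731410788495 322.4309017536071 333.85442155508275
[93, 93, 93, 94, 94, 94, 94, 94, 94, 93, 93, 94, 94, 94, 99, 103, 104, 105, 130, 162, 174, 173, 172, 167, 151]
```

View pics/c7.png

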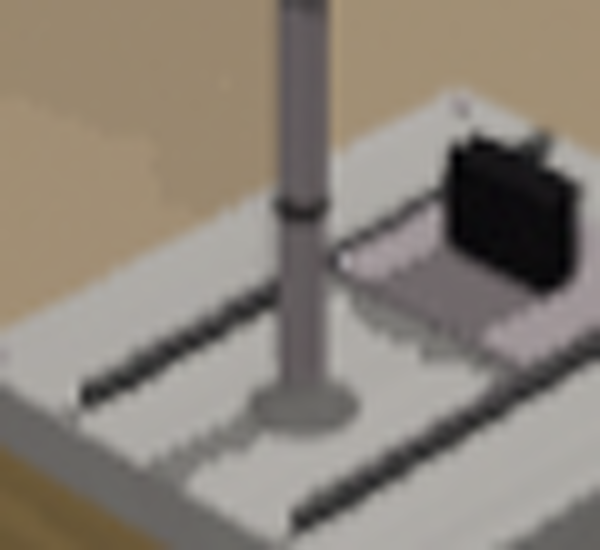

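Seen before entry, the tip is inside the bore outline with the stem vertical: stem at crop x ≈ 303, bore at x ≈ 303 and y ≈ 405. Next I check the depth direction using the band and the tip edge.

```bash
python3 - <<'E'
from h import *
v=np.array([1.085-.476,-.743-.104]);v/=np.linalg.norm(v)
for n,T in(("scene2",[.4764,.1046,.265]),("scene3",[.4762,.1044,.2349])):
    f=np.load(n+".npz");T=np.array(T);z=T[2]-.1261
    E=proj(f,[np.r_[T[:2]+.0065*v,z+.05],np.r_[T[:2]+.006*v,z]])[:,1]
    r=int(E[0]);im=f["frame"].astype(float).mean(2)
    k=im[r-8:r+9,328:331].mean(1);base=np.median(k);d=np.clip(base-k-8,0,None);print(n,"band exp",E[0].round(2),"meas",((d*np.arange(r-8,r+9)).sum()/d.sum()).round(2),"tip front exp",E[1].round(2))
    row=[]
    for rr in range(r-14,r-6):
        g=f["frame"][rr].astype(float);w=(g[:,0]-g[:,2])[318:340];bg=np.median(np.r_[w[:5],w[-5:]]);q=np.clip(bg-w,0,None);q[q<.25*q.max()]=0;row.append((q*np.arange(318,340)).sum()/q.sum())
    print("stem col",np.mean(row).round(2),"exp",proj(f,[np.r_[T[:2],z+.08]])[0,0].round(2))
E
```

```text
scene2 band exp 120.61 meas 119.96 tip front exp 138.39
stem col 328.95 exp 328.32
scene3 band exp 131.5 meas 130.84 tip front exp 148.75
stem col 330.24 exp 328.21
```

The band agrees with the prediction to about 1 mm after the common camera bias, so I lower it.

```bash
python3 -m handwheel '[{"translation":[0,-0.001,0.04],"twist":[0,-0.0001,0],"grip":1},{"translation":[0,0,0.05],"twist":[0,0,0],"grip":1},{"translation":[0,0,0.05],"twist":[0,0,0],"grip":1},{"translation":[0,0,0.05],"twist":[0,0,0],"grip":1},{"translation":[0,0,0.05],"twist":[0,0,0],"grip":1},{"translation":[0,0,0.035],"twist":[0,0,0],"grip":1},{"translation":[0,0,0],"twist":[0,0,0],"grip":1},{"translation":[0,0,0],"twist":[0,0,0],"grip":1}]'; python3 go.py 0.4761 0.1042 0.1761 182
```

```text
clock: 12.8
tcp_pos: [0.4763, 0.1042, 0.1802]
tool_rot: [180.0, -0.0, -178.0]
contact_force: [-0.9, 0.1, -1.1]
grip_width: 0.253
grasp_force: 30.0
twist [ 0.0001 -0.     -0.0001] shift now-axes [ 0.0008 -0.0001  0.0203] after turn [ 0.0008 -0.0001  0.0203]
tcp [0.4763 0.1042 0.1802] [ 179.96   -0.   -178.04] F [-0.9  0.1 -1.1] w 0.253 t 12.8
```

```bash
python3 -m handwheel '[{"translation":[0.001,0,0.01],"twist":[0,0,0],"grip":1},{"translation":[0,0,0.01],"twist":[0,0,0],"grip":1},{"translation":[0,0,0],"twist":[0,0,0],"grip":1},{"translation":[0,0,0],"twist":[0,0,0],"grip":1},{"translation":[0,0,0],"twist":[0,0,0],"grip":1}]'; python3 go.py 0.4761 0.1042 0.1761 182; python3 - <<'E'
from h import *
from cell import env
f=env.grab_frame("scene");np.savez("scene4.npz",**f)
a=f["frame"][:,:,::-1];cv2.imwrite("pics/c8.png",cv2.resize(a[115:165,304:354],(600,600),interpolation=2))
b=.4761,.1042
v=np.array([1.085-.476,-.743-.104]);v/=np.linalg.norm(v)
print("exp band front",proj(f,[np.r_[b+.0065*v,.1],np.r_[b+.014*v,.1],np.r_[b-.014*v,.1]]).round(2).tolist())
g=f["frame"].astype(float).mean(2)
print("col profile rows140-158",g[140:158,328:331].mean(1).round().astype(int).tolist())
print("row149-151 cols318-340",g[149:152,318:341].mean(0).round().astype(int).tolist())
E
```

```text
clock: 13.3
tcp_pos: [0.476, 0.1042, 0.1761]
tool_rot: [180.0, -0.0, -178.0]
contact_force: [-0.4, -0.1, -0.7]
grip_width: 0.257
grasp_force: 30.0
twist [ 0.0001 -0.     -0.0001] shift now-axes [-0.0004 -0.0001  0.0001] after turn [-0.0004 -0.0001  0.0001]
tcp [0.476  0.1042 0.1761] [ 179.96   -0.   -178.04] F [-0.4 -0.1 -0.7] w 0.257 t 13.3
exp band front [[328.14, 151.86], [328.14, 153.64], [328.14, 147.1]]
col profile rows140-158 [95, 95, 96, 96, 95, 95, 96, 95, 95, 94, 76, 41, 73, 122, 161, 175, 174, 174]
row149-151 cols318-340 [171, 171, 171, 171, 164, 143, 105, 98, 67, 69, 68, 72, 71, 66, 105, 105, 126, 168, 174, 175, 174, 174, 173]
```

View pics/c8.png

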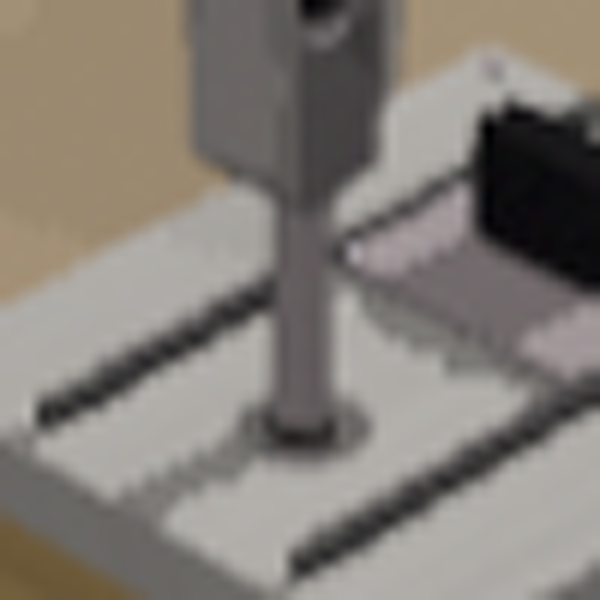

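The band sits in the bore mouth, centred left to right (stem ≈ 328.5 px, bore ≈ 328.7 px). The front gap looks slightly large, so I check the camera's row bias against the band at its known height in the block.

```bash
python3 - <<'E'
from h import *
f=np.load("scene0.npz");T=np.array([.515,-.178])
v=np.array([1.085,-.743])-T;v/=np.linalg.norm(v)
E=proj(f,[np.r_[T+.0065*v,.055],np.r_[T+.0,.08]]);print("exp",E.round(2))
g=f["frame"].astype(float).mean(2);r,c=int(round(E[0,1])),int(round(E[0,0]))
print(g[r-7:r+8,c-4:c+6].round().astype(int).tolist(),r,c)
# corners of the panel in scene1, expected pixels vs image gradient crop
b=np.load("scene1.npz");a=np.radians(-8.73);R=np.array([[np.cos(a),-np.sin(a)],[np.sin(a),np.cos(a)]])
L=np.array([[75,90],[75,-90],[-75,-90],[-75,90]])/1000
P=L@R.T+np.array([.4761,.1042])+.045*np.array([-np.sin(a),np.cos(a)])
print("corners exp",proj(b,np.c_[P,np.full(4,.1)]).round(2).tolist())
im=b["frame"].astype(int);m=(im.max(2)-im.min(2)<30)&(im.max(2)>140);m[:105]=0;m[200:]=0;m[:,:285]=0;m[:,395:]=0
c=max(blobs(m,300),key=cv2.contourArea);h=cv2.convexHull(c)[:,0];print("extremes L,R,T,B",[h[h[:,0].argmin()],h[h[:,0].argmax()],h[h[:,1].argmin()],h[h[:,1].argmax()]])
E
```

```text
exp [[266.18 237.36]
 [265.02 226.76]]
[[58, 71, 95, 94, 91, 91, 94, 50, 51, 53], [56, 66, 92, 94, 91, 90, 93, 60, 56, 56], [54, 61, 93, 94, 91, 91, 93, 75, 57, 58], [53, 56, 92, 94, 92, 90, 92, 79, 60, 59], [54, 51, 91, 95, 93, 90, 92, 61, 58, 59], [57, 48, 70, 93, 93, 91, 76, 34, 60, 60], [58, 56, 37, 57, 62, 58, 40, 32, 57, 56], [58, 58, 57, 34, 37, 33, 46, 69, 50, 55], [46, 44, 63, 81, 81, 79, 81, 91, 44, 54], [40, 35, 57, 93, 93, 91, 90, 96, 50, 55], [39, 38, 49, 84, 93, 91, 79, 74, 57, 58], [40, 40, 39, 64, 64, 70, 62, 59, 60, 62], [40, 39, 51, 54, 51, 58, 59, 61, 61, 63], [38, 49, 55, 57, 59, 60, 61, 63, 62, 62], [50, 55, 58, 60, 62, 61, 63, 62, 62, 62]] 237 266
corners exp [[386.92, 140.39], [337.64, 171.18], [293.92, 145.73], [343.43, 118.54]]
extremes L,R,T,B [array([295, 145], dtype=int32), array([386, 140], dtype=int32), array([346, 119], dtype=int32), array([338, 171], dtype=int32)]
```

In the block, at a known height, the band shows the same row bias (-0.56 px), so the held height is right. The mechanical stop and the scene view both suggest the bore is about 0.6 mm further toward -y. I make a small trim and settle.

```bash
python3 -m handwheel '[{"translation":[-0.0015,-0.003,0.001],"twist":[0,0,0],"grip":1},{"translation":[0,0,0],"twist":[0,0,0],"grip":1},{"translation":[0,0,0],"twist":[0,0,0],"grip":1},{"translation":[0,0,0],"twist":[0,0,0],"grip":1},{"translation":[0,0,0],"twist":[0,0,0],"grip":1},{"translation":[0,0,0],"twist":[0,0,0],"grip":1},{"translation":[0,0,0],"twist":[0,0,0],"grip":1},{"translation":[0,0,0],"twist":[0,0,0],"grip":1}]'; python3 go.py 0.4764 0.1036 0.1759 182; python3 - <<'E'
from cell import env
print(env.finish_job())
E
```

```text
clock: 14.15
tcp_pos: [0.4763, 0.1036, 0.1758]
tool_rot: [180.0, -0.0, -178.0]
contact_force: [0.9, 1.0, -1.7]
grip_width: 0.253
grasp_force: 30.0
twist [ 0.0001 -0.     -0.0001] shift now-axes [-0.0006 -0.0002 -0.0004] after turn [-0.0006 -0.0002 -0.0004]
tcp [0.4763 0.1036 0.1758] [ 1.7996e+02 -1.0000e-02 -1.7803e+02] F [ 0.9  1.  -1.7] w 0.253 t 14.15
the job is handed in; nothing more can be done
None
```

The job is handed in at 14.2 s: the shutter is open to its stop and the probe is held still and upright in the bore, with its band level with the mouth and centred to about 1 mm by my measurements; no contact with the box or shutter showed in the forces or pictures, and no verdict came back.

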